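# Point out the uncovered cup and its lid, then call

### The arm

A 6-joint arm with a two-finger parallel gripper is mounted at the origin on the work surface. World frame = base frame: x ahead of the robot, y to its left, z up, the work surface at z = 0. Lengths are in m, angles in rad, forces in N, time in s.
With the tool pointing down it reaches from about 0.225 to 0.875 m from the base axis. Payload 3.4 kg.
Tool frame: the origin (TCP) lies between the finger pads, 19 mm behind the fingertips; this is the grasp point; z points along the fingers, y is the line along which they close (so a half turn about z gives the same grasp; the last joint's range is limited). The gripper opens to 85 mm and grips with 20 to 120 N. Pads are 22 mm wide; open, the fingers measure 114 mm over their backs; the gripper's body (76 mm by 85 mm) begins 54 mm behind the grasp point. The pads swing forward as they close: fully open they stand 13 mm farther back than shut.
Start: joints at [-1.273, 0.276, 1.505, -0, 1.361, -0.121], TCP at [0.234, -0.525, 0.25] pointing down, gripper open.
Joint ranges: [-2.89, 2.89], [-0.75, 2.08], [0.22, 2.7], [-1.18, 4.32], [0.11, 2.71], [-2.7, 2.7]. Speed limits (rad/s): [2.57, 2.57, 3.14, 3.14, 3.14, 3.14].

### API

Orientations are given as a unit quaternion [w, x, y, z].
In Python, from rig import manip gives the robot as it stands.
- The arm moves only by the tool carry_out, never from a script. Its arguments are lists of equal length, an entry for each row: "linear": the shift along the world's x, y, z each as a share of 500 mm, from -1 to 1, a list of three; "angular": the turn, a rotation vector about the world's x, y, z each as a share of 0.08 rad, from -1 to 1, a list of three; "hand": the opening, from 0 (shut) to 1 (fully open). In form: {"linear": [[x, y, z], ...], "angular": [[rx, ry, rz], ...], "hand": [hand, ...]}. A call has 1 to 8 rows; each row shifts and turns the commanded pose from where the row before left it; what a row does not reach is not made up. A row lasts 1/12 s, in which the tool goes at most 41.7 mm and 7.16 degrees, less where a joint would pass 70% of its speed; a pose out of reach is approached as far as the arm can. A call with a number of a shift or a turn outside -1 to 1 is refused whole. A call with a gripper value outside its range is refused whole. The fingers move at their own pace and stop on an object; "force" is the grip in N (left out, the last holds). Time passes only in rows, so rows that do not move let the fingers close. It gives the time, the measured TCP pose, the force, the opening and the grip force at its end, in the units of the state.
- manip.get_state(): the state, without advancing time (a new reading comes with each control period).
- manip.get_image(name): name is "scene" or "top"; returns the picture (480x640x3 uint8, red, green, blue); there is no depth.
- manip.camera_params(name): a dict with "fx", "fy", "cx", "cy" (pixels), "view" (4x4, takes a point from world to camera coordinates). Camera axes: x right, y down, z forward; pixel columns grow to the right and rows downward; lengths in m; the calibration is good to about 2 mm. A picture is of the moment at which its call begins. camera_params takes no time and is no camera call.
- manip.sign_off(): hands the job in; it is judged then, once.
The state is a dict: "clock": time; "qpos": joint angles; "qd": joint speeds; "effort": joint torques, N m; "position": TCP position; "ee_rot": TCP orientation; "contact_force": force on the tool from outside, world axes, zero at the start; "moment": the same for the moment, N m; "width": finger opening in m; "gripper_force": force on a finger pad.
Only numpy, scipy, OpenCV 4.12 (cv2) and the standard library are available. Lean on these libraries where they do the work, as an engineer would, in place of code of your own. Each camera call takes 0.05 s, during which the arm holds its last target. There are 200 camera calls.

### The job

One metal cup has been left without its lid: show the overhead camera by pointing down at the middle of its mouth with the fingertips a few centimetres above it for a good two seconds, then in the same way point at the middle of the loose lid that fits that cup for a good two seconds. After that push the mushroom-shaped call button on the grey box fully down, so that it stays in and a technician comes, and draw back from it. Do not touch or pick up any cup or lid, do not press the button early, and leave everything else on the bench where it is.

Things in the scene. Friction and masses are not known exactly. Their poses are not given: they have to be found in the camera images.
- open_cup: the only cup without a lid: an empty tapered metal cup, mouth 70 mm across outside, foot 50 mm, 50 mm high, wall 3 mm, loose. Its origin is at the centre of its underside, z up.
- open_cup_rim (a point): centre of the open cup's mouth, level with its rim, 50 mm above the bench
- lid_medium: the loose lid that fits the open cup: a metal disc 72 mm across and 5 mm thick with a small round knob (16 mm across) in the middle, 20 mm high in all, lying flat on the bench, knob up. Its origin is at the centre of its underside, z up.
- lid_medium_top (a point): top of the medium lid's knob, 20 mm above the bench
- lid_small: another loose lid of the same kind, 54 mm across, 20 mm high: too small for the open cup. Its origin is at the centre of its underside, z up.
- lid_large: another loose lid of the same kind, 90 mm across, 20 mm high: too large for the open cup. Its origin is at the centre of its underside, z up.
- closed_cup_small: metal cup with its lid on: lid 54 mm across, 70 mm high with its knob, loose. Its origin is at the centre of its underside, z up.
- closed_cup_medium: metal cup with its lid on: lid 72 mm across, 70 mm high with its knob, loose. Its origin is at the centre of its underside, z up.
- closed_cup_large: metal cup with its lid on: lid 90 mm across, 70 mm high with its knob, loose. Its origin is at the centre of its underside, z up.
- call_button (a joint): travel of the call button: 0 m up, 0.009 m fully down. It has no spring: it slides down against about 3 N of friction and stays where it is left
- button_top (a point): centre of the top of the call button, a black mushroom-shaped push button (head 42 mm across) on a fixed grey box 80 x 80 mm and 50 mm high; the button's top is 73 mm above the bench when up and 64 mm when fully down; it is pushed straight down
- bottle: small white bottle with a white cap, 52 mm across, 110 mm high, standing, loose; a bystander. Its origin is at the centre of its underside, z up.
- wax_knife: slim wax knife with a round wooden handle 16 mm thick and a narrow steel blade, 190 mm long, lying on the bench behind the cups, loose; a bystander. Its origin is at the centre of its underside, x along it towards the blade
- articulator: small brass dental articulator, about 75 x 56 mm and 75 mm high, standing behind the cups, loose; a bystander. Its origin is at the centre of its underside, z up.

How it is judged:
On the way, in this order (a step that is already met when the one before it is completed fails the run):
1. point down at the open cup: tool point (TCP) within 25 mm of the mouth's centre sideways and 22 to 100 mm above the rim, fingers within about 45 degrees of straight down, for 1.8 s (horizontal distance between the grasp point and open_cup_rim below 0.025 m and z of the grasp point in the frame of open_cup_rim between 0.022 and 0.1 m and angle between the grasp point's own z axis and vertical above 2.3 rad and value of joint call_button below 0.003 m), for 1.8 s.
2. point in the same way at the lid that fits: within 25 mm sideways of the knob and 22 to 100 mm above it, for 1.8 s, the button still up (horizontal distance between the grasp point and lid_medium_top below 0.025 m and z of the grasp point in the frame of lid_medium_top between 0.022 and 0.1 m and angle between the grasp point's own z axis and vertical above 2.3 rad and value of joint call_button below 0.003 m), for 1.8 s.
3. push the call button down, at least 7 mm of its 9 mm (value of joint call_button above 0.007 m), for 0.1 s.
At the end, for the whole second after the job is handed in: the call button is down at least 7 mm, no cup or lid is more than 6 mm and no other loose thing more than 15 mm from where it started (value of joint call_button above 0.007 m and distance of each of open_cup, closed_cup_small, closed_cup_medium, closed_cup_large, lid_small, lid_medium, lid_large from where it was at the start of the episode below 0.006 m and distance of each of bottle, wax_knife, articulator from where it was at the start of the episode below 0.015 m); the robot touches nothing.
It fails at once if a cup is touched (contact force between any of the fingers, the arm and open_cup above 0.3 N or contact force between any of the fingers, the arm and closed_cup_small above 0.3 N or contact force between any of the fingers, the arm and closed_cup_medium above 0.3 N or contact force between any of the fingers, the arm and closed_cup_large above 0.3 N).
It fails at once if a loose lid is touched (contact force between any of the fingers, the arm and lid_small above 0.3 N or contact force between any of the fingers, the arm and lid_medium above 0.3 N or contact force between any of the fingers, the arm and lid_large above 0.3 N).
It fails at once if the bottle, wax knife or articulator is moved by more than 15 mm (distance of any of bottle, wax_knife, articulator from where it was at the start of the episode above 0.015 m).
It also fails if it takes over 58 s, if anything falls off the work surface, if the arm or the gripper's body presses on something with over 40 N, if the wrist force passes 120 N, or if a joint passes its speed limit or range.

## Working session

There is one attempt and no reset: what is moved stays moved. The work goes in short steps, Python scripts to look and compute and a tool call to move; the robot and the scene stay as the last step left them, time stands still between calls to the robot, and variables do not carry over. Pictures are saved under pics/ and viewed, at most 10 in all, crops included, and the job is handed in when it is done.

Besides the shell and the picture viewer there is one more tool, called after "Request:" as name(argument=value, ...) on one line, values as JSON. carry_out: Moves the arm, as the interface text tells. Its arguments: {"type":"object","properties":{"linear":{"type":"array"},"angular":{"type":"array"},"hand":{"type":"array"},"force":{"type":"number"}},"required":["linear","angular","hand"]}

```bash
mkdir -p pics
python3 - <<'E'
from rig import manip
import cv2
for n in("top","scene"):
    cv2.imwrite(f"pics/{n}0.png",cv2.cvtColor(manip.get_image(n),cv2.COLOR_RGB2BGR))
    p=manip.camera_params(n);print(n,p)
s=manip.get_state();print(s["clock"],s["position"],s["ee_rot"],s["width"])
E
```

```text
top {'fx': 603.0593455751474, 'fy': 603.0593455751474, 'cx': 312.40135603021, 'cy': 239.64461768201136, 'view': array([[-0.00722195, -0.99987518,  0.0140521 , -0.00732564],
       [-0.98016853,  0.00429527, -0.19811914,  0.63655871],
       [ 0.19803406, -0.01520423, -0.98007721,  1.19321478],
       [ 0.        ,  0.        ,  0.        ,  1.        ]])}
scene {'fx': 478.1694469173497, 'fy': 478.1694469173497, 'cx': 321.81734712137916, 'cy': 239.38058209692954, 'view': array([[-0.06952212,  0.99750732, -0.01207549,  0.04972562],
       [ 0.61969745,  0.03369808, -0.78411703, -0.32301902],
       [-0.78175556, -0.06199663, -0.6204955 ,  1.34477043],
       [ 0.        ,  0.        ,  0.        ,  1.        ]])}
0.1 [ 0.23369099 -0.5248925   0.24922036] [-8.16799414e-04  9.78160609e-01  2.07848866e-01 -6.05214258e-05] 0.08550561553944759
```

View pics/top0.png

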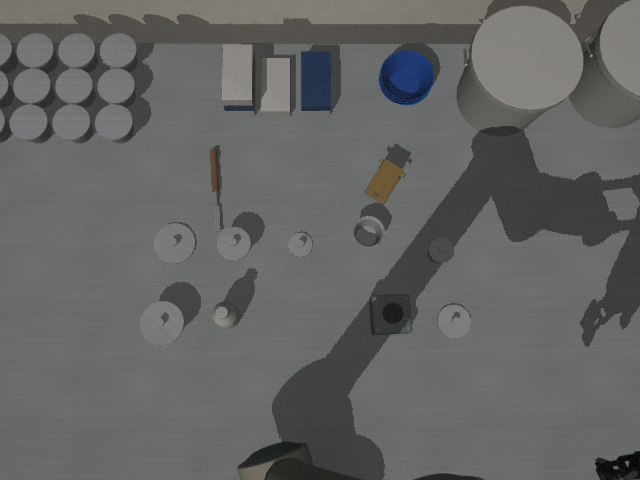

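View pics/scene0.png

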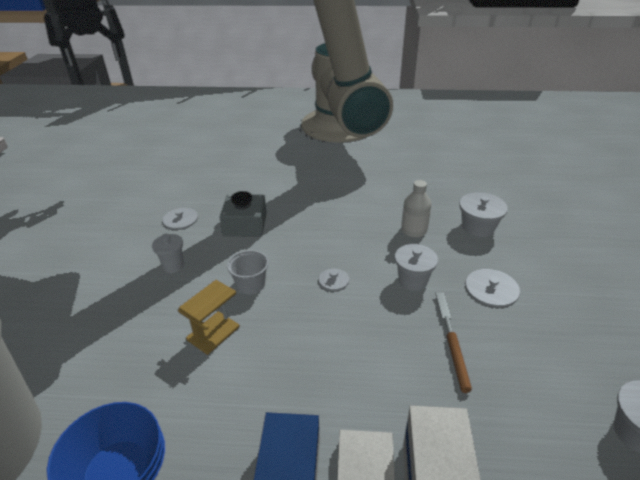

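The top view shows the open cup's mouth at about (369,231). The loose lids are at (174,242), (300,244) and (454,320), and the button is at (393,313). In the scene view the cup mouth is at about (248,264), the right-hand lid at (180,218) and the button at (242,199). Next I'll measure the sizes and triangulate.

```bash
cat > h.py <<'E'
import numpy as np,cv2
from rig import manip
C={n:manip.camera_params(n) for n in("top","scene")}
def ray(n,uv):
    p=C[n];V=p["view"];R=V[:3,:3];d=R.T@[(uv[0]-p["cx"])/p["fx"],(uv[1]-p["cy"])/p["fy"],1]
    return -R.T@V[:3,3],d
def plane(n,uv,z):
    o,d=ray(n,uv);return o+d*(z-o[2])/d[2]
def tri(a,b):
    (o,d),(p,e)=ray("top",a),ray("scene",b)
    s=np.linalg.lstsq(np.c_[d,-e],p-o,rcond=None)[0];x,y=o+s[0]*d,p+s[1]*e
    return (x+y)/2,np.linalg.norm(x-y)
def blob(n,seed,lo,hi,r=40):
    g=cv2.cvtColor(cv2.imread(f"pics/{n}0.png"),cv2.COLOR_BGR2GRAY)
    m=cv2.inRange(g,lo,hi);k=np.zeros_like(m);cv2.circle(k,seed,r,255,-1)
    cs,_=cv2.findContours(m&k,cv2.RETR_EXTERNAL,cv2.CHAIN_APPROX_NONE)
    c=max(cs,key=cv2.contourArea);return cv2.fitEllipse(cv2.convexHull(c)),cv2.contourArea(c)
E
python3 - <<'E'
from h import *
E={}
for k,n,s,lo,hi,r in [("largeL","top",(174,242),125,255,30),("smallL","top",(300,244),125,255,30),("medL","top",(454,320),125,255,30),("medL","scene",(180,218),150,255,30),("smallL","scene",(334,280),150,255,25),("largeL","scene",(493,288),150,255,40),
  ("btn","top",(393,313),0,35,16),("btn","scene",(242,199),0,35,16)]:
    e,a=blob(n,s,lo,hi,r);E[k,n]=e[0];print(k,n,np.round(e[0],1),np.round(e[1],1),a, plane(n,e[0],.005)[:2].round(4), "diam",round(e[1][1]/603*1.1,4) if n=="top" else "")
for k in("medL","smallL","largeL","btn"):print(k,tri(E[k,"top"],E[k,"scene"]))
print("cup",tri((369,231),(248,264)),plane("top",(369,231),.05),plane("scene",(248,264),.05))
print("btn plane",plane("top",E["btn","top"],.073))
for n,u in(("bottle",(221,313)),):print(n,plane("top",u,.11))
a=cv2.resize(cv2.imread("pics/top0.png")[190:360,340:490],None,fx=3,fy=3,interpolation=2)
b=cv2.resize(cv2.imread("pics/scene0.png")[170:310,140:290],None,fx=3,fy=3,interpolation=2)
a=a[:420];b=b[:420]
cv2.imwrite("pics/c1.png",cv2.resize(np.hstack([a,b]),(800,373)))
E
```

```text
Traceback (most recent call last):
  File "h.py", line 17, in blob
    c=max(cs,key=cv2.contourArea);return cv2.fitEllipse(cv2.convexHull(c)),cv2.contourArea(c)
                                         ~~~~~~~~~~~~~~^^^^^^^^^^^^^^^^^^^
cv2.error: OpenCV(4.12.0) /io/opencv/modules/imgproc/src/shapedescr.cpp:361: error: (-201:Incorrect size of input array) There should be at least 5 points to fit the ellipse in function 'fitEllipseNoDirect'
```

```bash
python3 - <<'E'
s=open('h.py').read()
i=s.index("def blob")
s=s[:i]+'''def blob(n,seed,dark,r=40):
    g=cv2.cvtColor(cv2.imread(f"pics/{n}0.png"),cv2.COLOR_BGR2GRAY)
    k=np.zeros_like(g);cv2.circle(k,seed,r,255,-1)
    t,_=cv2.threshold(g[k>0],0,255,cv2.THRESH_OTSU)
    m=((g<=t) if dark else (g>t)).astype(np.uint8)*255
    cs,_=cv2.findContours(m&k,cv2.RETR_EXTERNAL,cv2.CHAIN_APPROX_NONE)
    c=max(cs,key=cv2.contourArea);return cv2.fitEllipse(cv2.convexHull(c)),t
'''
open('h.py','w').write(s)
E
python3 - <<'E'
from h import *
E={}
for k,n,s,d,r in [("largeL","top",(174,242),0,28),("smallL","top",(300,244),0,20),("medL","top",(454,320),0,24),("medL","scene",(180,218),0,22),("smallL","scene",(334,280),0,20),("largeL","scene",(493,288),0,32),
  ("btn","top",(393,313),1,15),("btn","scene",(242,199),1,12)]:
    e,t=blob(n,s,d,r);E[k,n]=e[0];print(k,n,np.round(e[0],1),np.round(e[1],1),t, plane(n,e[0],.005)[:2].round(4), "diam",round(e[1][1]/603*1.1,4) if n=="top" else "")
for k in("medL","smallL","largeL","btn"):print(k,tri(E[k,"top"],E[k,"scene"]))
print("cup",tri((369,231),(248,264)),plane("top",(369,231),.05),plane("scene",(248,264),.05))
print("btn plane",plane("top",E["btn","top"],.073))
a=cv2.resize(cv2.imread("pics/top0.png")[200:340,340:490],None,fx=3,fy=3,interpolation=2)
b=cv2.resize(cv2.imread("pics/scene0.png")[170:310,140:290],None,fx=3,fy=3,interpolation=2)
cv2.imwrite("pics/c1.png",cv2.resize(np.hstack([a,b]),(800,373)))
E
```

```text
largeL top [174. 242.] [55.7 55.7] 96.0 [0.6445 0.2891] diam 0.1016
smallL top [300. 244.] [39.9 39.9] 96.0 [0.6388 0.0152] diam 0.0729
medL top [453.9 321.2] [32.1 33.7] 114.0 [ 0.4697 -0.3125] diam 0.0615
medL scene [180.1 217.9] [43.5 43.9] 120.0 [ 0.4726 -0.3116] diam 
smallL scene [334. 280.] [39.9 39.9] 120.0 [0.6417 0.0164] diam 
largeL scene [492.8 286.2] [33.7 54.6] 151.0 [0.6418 0.2896] diam 
btn top [392.7 312.7] [20.4 20.9] 41.0 [ 0.4884 -0.1822] diam 0.038
btn scene [242.  200.5] [20.  23.8] 75.0 [ 0.4017 -0.1957] diam 
medL (array([ 0.46977336, -0.31291542,  0.00295611]), np.float64(0.0001809558423658454))
smallL (array([0.63923853, 0.01571413, 0.00266529]), np.float64(0.0010708795561218025))
largeL (array([0.64405188, 0.28868518, 0.00711305]), np.float64(4.149204428084644e-05))
btn (array([ 0.48391006, -0.17329243,  0.06059806]), np.float64(0.0015087653125851464))
cup (array([ 0.65738894, -0.12994299,  0.0489878 ]), np.float64(0.0027192540187116186)) [ 0.65742362 -0.13118044  0.05      ] [ 0.65853045 -0.12822182  0.05      ]
btn plane [ 0.48307759 -0.1722152   0.073     ]
```

View pics/c1.png

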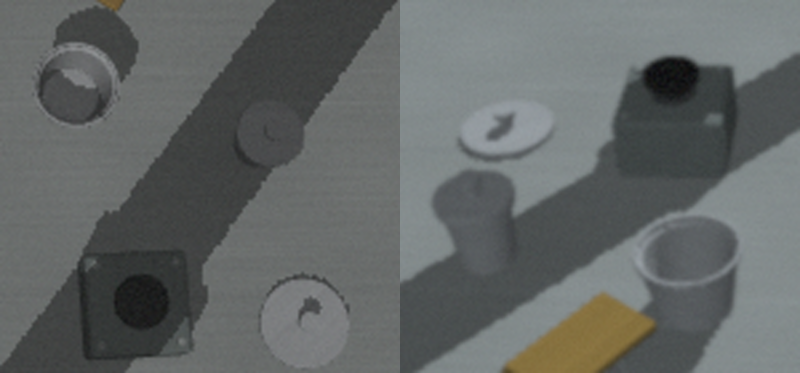

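The crops confirm which is which. The rim is at (0.657, -0.130, 0.05) and the right-hand lid is about 72 mm across at (0.470, -0.313). The button is at (0.483, -0.172). I'll travel high with the fingers shut.

Request:
carry_out(linear=[[0.056, 0.052, 0], [0.056, 0.052, 0], [0.056, 0.052, 0], [0.056, 0.052, 0], [0.056, 0.052, 0], [0.056, 0.052, 0], [0.056, 0.052, 0], [0.056, 0.052, 0]], angular=[[0, 0, 0], [0, 0, 0], [0, 0, 0], [0, 0, 0], [0, 0, 0], [0, 0, 0], [0, 0, 0], [0, 0, 0]], hand=[0, 0, 0, 0, 0, 0, 0, 0])

```text
clock: 0.77
position: [0.4587, -0.3157, 0.2497]
ee_rot: [-0.0, 0.978, 0.208, -0.0]
contact_force: [0.0, 0.1, 0.8]
width: -0.0003
gripper_force: 0.0
```

Request:
carry_out(linear=[[0.056, 0.052, 0], [0.056, 0.052, 0], [0.056, 0.052, 0], [0.056, 0.052, 0], [0.056, 0.052, 0], [0.056, 0.052, 0], [0, 0, 0], [0, 0, 0]], angular=[[0, 0, 0], [0, 0, 0], [0, 0, 0], [0, 0, 0], [0, 0, 0], [0, 0, 0], [0, 0, 0], [0, 0, 0]], hand=[0, 0, 0, 0, 0, 0, 0, 0])

```text
clock: 1.43
position: [0.6267, -0.1596, 0.2489]
ee_rot: [-0.0, 0.978, 0.21, -0.001]
contact_force: [0.2, 0.9, 0.3]
width: 0.0001
gripper_force: 0.0
```

Request:
carry_out(linear=[[0.03, 0.03, -0.03], [0.03, 0.03, -0.04], [0, 0, -0.06], [0, 0, -0.06], [0, 0, -0.05], [0, 0, -0.03], [0, 0, 0], [0, 0, 0]], angular=[[0, 0, 0], [0, 0, 0], [0, 0, 0], [0, 0, 0], [0, 0, 0], [0, 0, 0], [0, 0, 0], [0, 0, 0]], hand=[0, 0, 0, 0, 0, 0, 0, 0])

```text
clock: 2.1
position: [0.6545, -0.1324, 0.1143]
ee_rot: [-0.0, 0.978, 0.207, -0.001]
contact_force: [-0.0, -0.0, 0.8]
width: -0.0003
gripper_force: 0.0
```

Run:
```python
from rig import manip
import cv2,numpy as np
I=[cv2.cvtColor(manip.get_image(n),cv2.COLOR_RGB2BGR) for n in("top","scene")]
cv2.imwrite("pics/p1.png",cv2.resize(np.hstack([I[0][120:360,220:540],I[1][100:340,100:420]]),(800,300)))
print(manip.get_state()["position"])
```

```text
[ 0.65633007 -0.13245001  0.11656099]
```

View pics/p1.png

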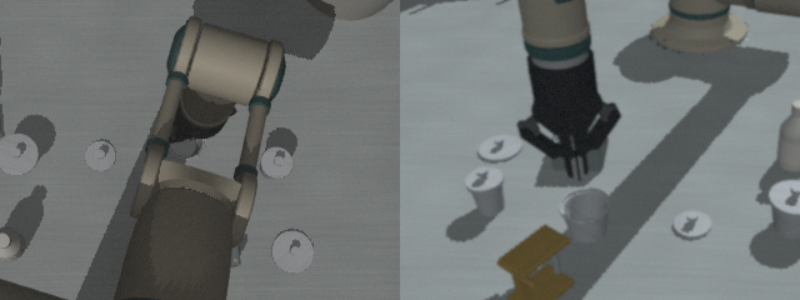

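The fingertips hang over the open cup: tips at about (577,177) and mouth at about (585,200) in the right crop. Nothing has moved. Now I'll hold.

Request:
carry_out(linear=[[0, 0, 0], [0, 0, 0], [0, 0, 0], [0, 0, 0], [0, 0, 0], [0, 0, 0], [0, 0, 0], [0, 0, 0]], angular=[[0, 0, 0], [0, 0, 0], [0, 0, 0], [0, 0, 0], [0, 0, 0], [0, 0, 0], [0, 0, 0], [0, 0, 0]], hand=[0, 0, 0, 0, 0, 0, 0, 0])

```text
clock: 2.87
position: [0.6558, -0.1313, 0.115]
ee_rot: [0.0, 0.978, 0.208, -0.0]
contact_force: [0.1, 0.4, 0.1]
width: 0.0004
gripper_force: 0.0
```

Request:
carry_out(linear=[[0, 0, 0], [0, 0, 0], [0, 0, 0], [0, 0, 0], [0, 0, 0], [0, 0, 0], [0, 0, 0], [0, 0, 0]], angular=[[0, 0, 0], [0, 0, 0], [0, 0, 0], [0, 0, 0], [0, 0, 0], [0, 0, 0], [0, 0, 0], [0, 0, 0]], hand=[0, 0, 0, 0, 0, 0, 0, 0])

```text
clock: 3.53
position: [0.6558, -0.1313, 0.115]
ee_rot: [0.0, 0.978, 0.208, -0.0]
contact_force: [0.2, -0.2, 1.0]
width: -0.0001
gripper_force: 0.0
```

Request:
carry_out(linear=[[0, 0, 0], [0, 0, 0], [0, 0, 0], [0, 0, 0], [0, 0, 0], [0, 0, 0], [0, 0, 0], [0, 0, 0]], angular=[[0, 0, 0], [0, 0, 0], [0, 0, 0], [0, 0, 0], [0, 0, 0], [0, 0, 0], [0, 0, 0], [0, 0, 0]], hand=[0, 0, 0, 0, 0, 0, 0, 0])

```text
clock: 4.2
position: [0.6558, -0.1313, 0.115]
ee_rot: [0.0, 0.978, 0.208, -0.0]
contact_force: [0.3, -0.4, -0.2]
width: -0.0002
gripper_force: 0.0
```

Request:
carry_out(linear=[[0, 0, 0], [0, 0, 0], [0, 0, 0], [0, 0, 0], [0, 0, 0], [0, 0, 0], [0, 0, 0], [0, 0, 0]], angular=[[0, 0, 0], [0, 0, 0], [0, 0, 0], [0, 0, 0], [0, 0, 0], [0, 0, 0], [0, 0, 0], [0, 0, 0]], hand=[0, 0, 0, 0, 0, 0, 0, 0])

```text
clock: 4.87
position: [0.6558, -0.1313, 0.115]
ee_rot: [0.0, 0.978, 0.208, 0.0]
contact_force: [0.1, -0.4, -0.5]
width: 0.0002
gripper_force: 0.0
```

Request:
carry_out(linear=[[0, 0, 0.06], [-0.05, -0.05, 0.02], [-0.055, -0.055, 0], [-0.055, -0.055, 0], [-0.055, -0.055, 0], [-0.055, -0.055, 0], [-0.055, -0.055, 0], [-0.045, -0.04, 0]], angular=[[0, 0, 0], [0, 0, 0], [0, 0, 0], [0, 0, 0], [0, 0, 0], [0, 0, 0], [0, 0, 0], [0, 0, 0]], hand=[0, 0, 0, 0, 0, 0, 0, 0])

```text
clock: 5.53
position: [0.4688, -0.3157, 0.1553]
ee_rot: [0.001, 0.978, 0.208, -0.0]
contact_force: [0.2, -0.2, 0.4]
width: 0.0001
gripper_force: 0.0
```

Request:
carry_out(linear=[[0, 0, -0.04], [0, 0, -0.05], [0, 0, -0.03], [0, 0, 0], [0, 0, 0], [0, 0, 0], [0, 0, 0], [0, 0, 0]], angular=[[0, 0, 0], [0, 0, 0], [0, 0, 0], [0, 0, 0], [0, 0, 0], [0, 0, 0], [0, 0, 0], [0, 0, 0]], hand=[0, 0, 0, 0, 0, 0, 0, 0])

```text
clock: 6.2
position: [0.4717, -0.3143, 0.0963]
ee_rot: [0.001, 0.978, 0.208, 0.001]
contact_force: [-0.5, 0.4, 0.5]
width: 0.0
gripper_force: 0.0
```

Request:
carry_out(linear=[[0, 0, 0], [0, 0, 0], [0, 0, 0], [0, 0, 0], [0, 0, 0], [0, 0, 0], [0, 0, 0], [0, 0, 0]], angular=[[0, 0, 0], [0, 0, 0], [0, 0, 0], [0, 0, 0], [0, 0, 0], [0, 0, 0], [0, 0, 0], [0, 0, 0]], hand=[0, 0, 0, 0, 0, 0, 0, 0])

```text
clock: 6.87
position: [0.4708, -0.3138, 0.095]
ee_rot: [0.0, 0.978, 0.208, -0.0]
contact_force: [0.2, -0.7, -0.5]
width: 0.0003
gripper_force: 0.0
```

Request:
carry_out(linear=[[0, 0, 0], [0, 0, 0], [0, 0, 0], [0, 0, 0], [0, 0, 0], [0, 0, 0], [0, 0, 0], [0, 0, 0]], angular=[[0, 0, 0], [0, 0, 0], [0, 0, 0], [0, 0, 0], [0, 0, 0], [0, 0, 0], [0, 0, 0], [0, 0, 0]], hand=[0, 0, 0, 0, 0, 0, 0, 0])

```text
clock: 7.53
position: [0.4708, -0.3138, 0.095]
ee_rot: [0.0, 0.978, 0.208, 0.0]
contact_force: [-0.4, 0.8, -0.8]
width: -0.0002
gripper_force: 0.0
```

Request:
carry_out(linear=[[0, 0, 0], [0, 0, 0], [0, 0, 0], [0, 0, 0], [0, 0, 0], [0, 0, 0], [0, 0, 0], [0, 0, 0]], angular=[[0, 0, 0], [0, 0, 0], [0, 0, 0], [0, 0, 0], [0, 0, 0], [0, 0, 0], [0, 0, 0], [0, 0, 0]], hand=[0, 0, 0, 0, 0, 0, 0, 0])

```text
clock: 8.2
position: [0.4708, -0.3138, 0.095]
ee_rot: [0.0, 0.978, 0.208, 0.0]
contact_force: [-0.3, 0.1, -0.4]
width: -0.0003
gripper_force: 0.0
```

Request:
carry_out(linear=[[0, 0, 0], [0, 0, 0], [0, 0, 0], [0, 0, 0], [0, 0, 0], [0, 0, 0], [0, 0, 0], [0, 0, 0]], angular=[[0, 0, 0], [0, 0, 0], [0, 0, 0], [0, 0, 0], [0, 0, 0], [0, 0, 0], [0, 0, 0], [0, 0, 0]], hand=[0, 0, 0, 0, 0, 0, 0, 0])

```text
clock: 8.87
position: [0.4708, -0.3139, 0.095]
ee_rot: [0.0, 0.978, 0.208, -0.0]
contact_force: [1.4, 0.2, -0.0]
width: 0.0003
gripper_force: 0.0
```

Run:
```python
from rig import manip
import cv2,numpy as np
I=[cv2.cvtColor(manip.get_image(n),cv2.COLOR_RGB2BGR) for n in("top","scene")]
cv2.imwrite("pics/p2.png",cv2.resize(np.hstack([I[0][180:420,300:620],I[1][100:340,100:420]]),(800,300)))
```

```text
(no output)
```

View pics/p2.png

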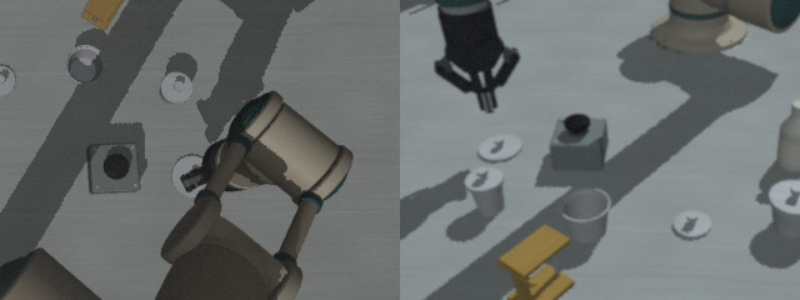

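The tips are over the lid at about (190,178) in the left crop. The button at (117,165) is untouched. Next I'll go above the button, raised.

Request:
carry_out(linear=[[0, 0, 0.06], [0, 0.04, 0.02], [0.005, 0.06, 0], [0.01, 0.06, 0], [0.01, 0.06, 0], [0, 0.06, 0], [0, 0, 0], [0, 0, 0]], angular=[[0, 0, 0], [0, 0, 0], [0, 0, 0], [0, 0, 0], [0, 0, 0], [0, 0, 0], [0, 0, 0], [0, 0, 0]], hand=[0, 0, 0, 0, 0, 0, 0, 0])

```text
clock: 9.63
position: [0.4832, -0.1725, 0.1352]
ee_rot: [0.0, 0.978, 0.209, -0.0]
contact_force: [0.4, 0.5, -0.5]
width: 0.0001
gripper_force: 0.0
```

Request:
carry_out(linear=[[0, 0, -0.03], [0, 0, -0.03], [0, 0, -0.01], [0, 0, -0.006], [0, 0, -0.004], [0, 0, -0.004], [0, 0, 0], [0, 0, 0]], angular=[[0, 0, 0], [0, 0, 0], [0, 0, 0], [0, 0, 0], [0, 0, 0], [0, 0, 0], [0, 0, 0], [0, 0, 0]], hand=[0, 0, 0, 0, 0, 0, 0, 0])

```text
clock: 10.3
position: [0.4836, -0.1742, 0.0934]
ee_rot: [0.0, 0.978, 0.208, 0.0]
contact_force: [-0.2, -0.5, -0.3]
width: 0.0003
gripper_force: 0.0
```

Request:
carry_out(linear=[[0, 0, -0.002], [0, 0, -0.002], [0, 0, -0.002], [0, 0, -0.002], [0, 0, -0.002], [0, 0, -0.002], [0, 0, -0.002], [0, 0, -0.002]], angular=[[0, 0, 0], [0, 0, 0], [0, 0, 0], [0, 0, 0], [0, 0, 0], [0, 0, 0], [0, 0, 0], [0, 0, 0]], hand=[0, 0, 0, 0, 0, 0, 0, 0])

```text
clock: 10.97
position: [0.4837, -0.174, 0.0851]
ee_rot: [0.0, 0.978, 0.208, 0.0]
contact_force: [1.2, -0.1, 2.4]
width: 0.0004
gripper_force: 1.4
```

Request:
carry_out(linear=[[0, 0, -0.002], [0, 0, -0.002], [0, 0, 0], [0, 0, 0]], angular=[[0, 0, 0], [0, 0, 0], [0, 0, 0], [0, 0, 0]], hand=[0, 0, 0, 0])

```text
clock: 11.3
position: [0.4834, -0.1738, 0.0828]
ee_rot: [-0.0, 0.978, 0.208, -0.0]
contact_force: [-0.1, -0.2, 0.7]
width: -0.0003
gripper_force: 0.2
```

Request:
carry_out(linear=[[0, 0, -0.002], [0, 0, -0.001], [0, 0, 0]], angular=[[0, 0, 0], [0, 0, 0], [0, 0, 0]], hand=[0, 0, 0])

```text
clock: 11.55
position: [0.4834, -0.1739, 0.0827]
ee_rot: [0.0, 0.978, 0.208, 0.0]
contact_force: [-1.4, 0.3, 10.0]
width: -0.0003
gripper_force: 5.2
```

The force rose to 10 N with the TCP stopped at 0.0827, so the button is on its end stop. Drawing back.

Request:
carry_out(linear=[[0, 0, 0], [0, 0, 0.01], [0, 0, 0.03], [0, 0, 0.06], [0, 0, 0.06], [0, 0, 0.06], [0, 0, 0.06], [0, 0, 0]], angular=[[0, 0, 0], [0, 0, 0], [0, 0, 0], [0, 0, 0], [0, 0, 0], [0, 0, 0], [0, 0, 0], [0, 0, 0]], hand=[0, 0, 0, 0, 0, 0, 0, 0])

```text
clock: 12.22
position: [0.4859, -0.175, 0.2271]
ee_rot: [0.003, 0.978, 0.208, 0.004]
contact_force: [0.3, -0.0, 0.6]
width: 0.0002
gripper_force: 0.0
```

Request:
carry_out(linear=[[0, 0, 0], [0, 0, 0], [0, 0, 0], [0, 0, 0]], angular=[[0, 0, 0], [0, 0, 0], [0, 0, 0], [0, 0, 0]], hand=[0, 0, 0, 0])

```text
clock: 12.55
position: [0.4824, -0.1733, 0.2199]
ee_rot: [-0.001, 0.978, 0.208, -0.001]
contact_force: [-0.4, 0.1, 0.8]
width: -0.0002
gripper_force: 0.0
```

Run:
```python
from rig import manip
import cv2
cv2.imwrite("pics/end.png",cv2.cvtColor(manip.get_image("scene"),cv2.COLOR_RGB2BGR))
s=manip.get_state();print(s["position"],s["contact_force"])
```

```text
[ 0.48256753 -0.1734484   0.22008301] [ 0.02495976  0.12000728 -0.30333544]
```

View pics/end.png

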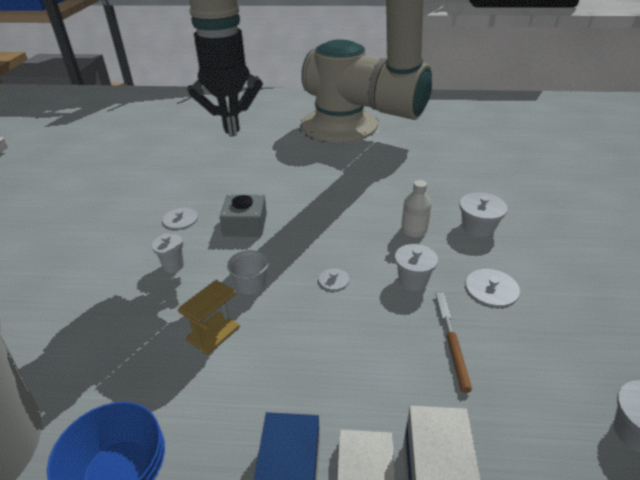

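The button head, now at about (242,202), sits lower on its box than before. Everything else is where it was, and the gripper is clear.

```bash
python3 -c "
from rig import manip
print(manip.sign_off())"
```

```text
the job is handed in; nothing more can be done
None
```

I pointed at the open cup and then at the medium lid for over two seconds each, pushed the call button down to its stop and drew back; the last picture shows nothing else moved, and the job is handed in, but the sign-off gave no verdict.

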